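# Press a bottle's label holder home behind the stand's lip

### The job

Take the yellow label holder out of the black caddy and push it down behind the front lip of the bottle stand, in the bay in front of the yellow-capped bottle, with its paper side facing away from the bottles. Feel for the spring clip at the bottom, press the holder fully home against it, and finish while still holding it pressed home with the fingers: the spring lifts it if you let go. Leave the red label holder, the bottles and the other things as they are.

Things in the scene. Friction and masses are not known exactly. Their poses are not given: they have to be found in the camera images.
- label_yellow_grip (a point): centre of the yellow grip block (12 x 30 x 26 mm along x, y, z) on top of a label holder, an upright white plate 4 mm thick (x), 50 mm wide (y), 48 mm high; 40 g. This point is 61 mm above the holder's lower edge. x is normal to the plate (paper on the -x face), z up. Starts upright in either slot of the caddy, lower edge at z = 8 mm. The one to fit, its -x towards the stand's -x
- label_red_grip (a point): centre of the red grip block (12 x 30 x 26 mm along x, y, z) on top of a label holder, an upright white plate 4 mm thick (x), 50 mm wide (y), 48 mm high; 40 g. This point is 61 mm above the holder's lower edge. x is normal to the plate (paper on the -x face), z up. Starts upright in either slot of the caddy, lower edge at z = 8 mm. Leave it in the caddy
- caddy: fixed black caddy 110 x 76 x 35 mm with two parallel slots, 50 mm apart along its x (at x = -25 and +25 mm), each 6 mm wide along x and 56 mm along y, 27 mm deep; origin at the centre of its underside
- stand: fixed low bottle stand, 130 mm (x) by 290 mm (y), 30 mm high where the bottles stand, with an aluminium label rail along its front (-x) edge, split by blue blocks into three bays; origin at the centre of its underside, y along the rail
- bay_1 (a point): mouth of the right-hand (stand y = -90 mm) label bay, 46 mm above the worktop. Axes as the stand's: x back from slot to bottles, y along the rail. The slot is 8 mm wide (x), 58 mm long (y), flaring to about 16 mm at the top (flares end 48 and 50 mm up). The clip's top at rest is 22 mm below this point, the fixed stops (home) 30.5 mm below
- clip_1 (a joint): orange spring clip 38 x 6 mm in the floor of the right-hand (stand y = -90 mm) bay: 0 m at rest, 0.0085 m pushed down to where the holder meets the fixed stops (home). Pushes back with 2.8 N at rest, 8.8 N at home, and lifts the holder if the pressure goes; a push of 12 to 16 N holds it firmly home
- bay_2 (a point): mouth of the middle label bay, 46 mm above the worktop. Axes as the stand's: x back from slot to bottles, y along the rail. The slot is 8 mm wide (x), 58 mm long (y), flaring to about 16 mm at the top (flares end 48 and 50 mm up). The clip's top at rest is 22 mm below this point, the fixed stops (home) 30.5 mm below
- clip_2 (a joint): orange spring clip 38 x 6 mm in the floor of the middle bay: 0 m at rest, 0.0085 m pushed down to where the holder meets the fixed stops (home). Pushes back with 2.8 N at rest, 8.8 N at home, and lifts the holder if the pressure goes; a push of 12 to 16 N holds it firmly home
- bay_3 (a point): mouth of the left-hand (stand y = +90 mm) label bay, 46 mm above the worktop. Axes as the stand's: x back from slot to bottles, y along the rail. The slot is 8 mm wide (x), 58 mm long (y), flaring to about 16 mm at the top (flares end 48 and 50 mm up). The clip's top at rest is 22 mm below this point, the fixed stops (home) 30.5 mm below
- clip_3 (a joint): orange spring clip 38 x 6 mm in the floor of the left-hand (stand y = +90 mm) bay: 0 m at rest, 0.0085 m pushed down to where the holder meets the fixed stops (home). Pushes back with 2.8 N at rest, 8.8 N at home, and lifts the holder if the pressure goes; a push of 12 to 16 N holds it firmly home
- bottle_yellow: loose round plastic reagent bottle with a yellow cap, 37 mm in diameter and 68 mm high, standing on top of the stand, 78 mm behind the slot of one of the three bays (which bay varies); origin at the centre of its underside. Do not disturb it
- bottle_red: loose round plastic reagent bottle with a red cap, 47 mm in diameter and 87 mm high, standing on top of the stand, 78 mm behind the slot of one of the three bays (which bay varies); origin at the centre of its underside. Do not disturb it
- bottle_white: loose round plastic reagent bottle with a white cap, 43 mm in diameter and 77 mm high, standing on top of the stand, 78 mm behind the slot of one of the three bays (which bay varies); origin at the centre of its underside. Do not disturb it
- timer: white bench timer 66 x 62 x 20 mm lying on the worktop, origin under its centre; a bystander
- tape_roll: roll of tape 62 mm across, 13 mm high, lying on the worktop, origin under its centre; a bystander
Mind the look-alikes: they are no part of the job. Leave any green look-alike of the part that bears label_yellow_grip alone.

How it is judged:
On the way:
1. the yellow label holder is lifted clear of the caddy (height (world z) of label_yellow_grip above 0.1 m), for 0.1 s.
At the end, for the whole second after the job is handed in: the yellow holder stands upright (0.2 rad), along the rail (0.15 rad), paper to the front, within 12 mm of the centre of the yellow-capped bottle's bay, its clip pushed down over 6.5 mm; at rest, still pressed by the fingers (over 2 N on the holder, over 3 N on stand and clip) (((horizontal distance between bottle_yellow and bay_1 below 0.1 m and y of bottle_yellow in the frame of bay_1 between -0.04 and 0.04 m and horizontal distance between label_yellow_grip and bay_1 below 0.012 m and value of joint clip_1 above 0.0065 m) or (horizontal distance between bottle_yellow and bay_2 below 0.1 m and y of bottle_yellow in the frame of bay_2 between -0.04 and 0.04 m and horizontal distance between label_yellow_grip and bay_2 below 0.012 m and value of joint clip_2 above 0.0065 m) or (horizontal distance between bottle_yellow and bay_3 below 0.1 m and y of bottle_yellow in the frame of bay_3 between -0.04 and 0.04 m and horizontal distance between label_yellow_grip and bay_3 below 0.012 m and value of joint clip_3 above 0.0065 m)) and angle between label_yellow_grip's own z axis and vertical below 0.2 rad and z of label_yellow_grip in the frame of stand below 0.0805 m and angle between the y axis of label_yellow_grip and the y axis of stand, either way round below 0.15 rad and x of stand in the frame of label_yellow_grip above 0.02 m and contact force between the fingers and label_yellow above 2 N and contact force between label_yellow and stand above 3 N and linear speed of label_yellow below 0.02 m/s); the arm keeps its last pose, push and grip.
It fails at once if the red label holder is taken out of the caddy or lifted (distance of label_red_grip from where it was at the start of the episode above 0.03 m).
It fails at once if a bottle is shifted by more than 25 mm or tipped (distance of any of bottle_red, bottle_white, bottle_yellow from where it was at the start of the episode above 0.025 m or angle between any of bottle_red, bottle_white, bottle_yellow's own z axis and vertical above 0.35 rad).
It fails at once if the timer or the tape roll is shifted by more than 40 mm (distance of any of timer, tape_roll from where it was at the start of the episode above 0.04 m).
It also fails if it takes over 35 s, if anything falls off the work surface, if the arm or the gripper's body presses on something with over 40 N, if the wrist force passes 120 N, or if a joint passes its speed limit or range.

### The arm

A 6-joint arm with a two-finger parallel gripper is mounted at the origin on a cart in front of the work surface, level with it; the furniture and walls round the work are solid. World frame = base frame: x ahead of the robot, y to its left, z up, the work surface at z = 0. Lengths are in m, angles in rad, forces in N, time in s.
With the tool pointing down it reaches from about 0.25 to 0.725 m from the base axis. Payload 4 kg.
Tool frame: the origin (TCP) lies on the centre line of the jaws, within the pads' length; the fingertips stand 17 mm ahead of it and the grasp point (between the pads) lies 2 mm behind it; z points along the fingers, y is the line along which they close (so a half turn about z gives the same grasp; the last joint's range is limited). The gripper opens to 85 mm and grips with 20 to 120 N. Pads are 22 mm wide; open, the fingers measure 114 mm over their backs; the gripper's body (76 mm by 85 mm) begins 54 mm behind the grasp point. The pads swing forward as they close: fully open they stand 13 mm farther back than shut.
Start: joints at [1.235, 0.241, 0.005, 1.335, 0, 1.571], TCP at [0.165, 0.472, 0.248] pointing down, gripper open.
Joint ranges: [-2.72, 2.72], [-1.05, 1.87], [-1.09, 1.28], [-1.99, 2.15], [-1.42, 1.44], [-3.14, 3.14]. Speed limits (rad/s): [2.79, 2.79, 3.14, 3.14, 3.14, 3.14].

### API

Orientations are given as a unit quaternion [x, y, z, w].
In Python, from workcell import get_obs, imaging, order gives the robot as it stands.
- The arm moves only by the tool apply_moves, never from a script. Its argument "targets" is a list that holds one entry, the list of rows, each a list of 5 numbers: the shift along the world's x, y, z in units of 40 mm (1.0 is 40 mm), then the turn about the world's z in degrees, then the gripper command: -1 is shut, 1 is fully open, values between are in proportion. In form: [[[dx, dy, dz, turn, fingers], ...]]. A call has 1 to 8 rows; each row shifts and turns the commanded pose from where the row before left it; what a row does not reach is not made up. A row lasts 1/12 s, in which the tool goes at most 41.7 mm and 7.16 degrees, less where a joint would pass 70% of its speed; a pose out of reach is approached as far as the arm can. A call is refused whole if a number of a shift passes 1 or a number of a turn 7.16, either way. A call with a gripper value outside its range is refused whole. The fingers move at their own pace and stop on an object; the grip force is fixed at half the most. Time passes only in rows, so rows that do not move let the fingers close. It gives the time, the measured TCP pose, the force, the opening and the grip force at its end, in the units of the state.
- get_obs(): the state, without advancing time (a new reading comes with each control period).
- imaging.camera(name): name is "side" or "top"; returns (picture, depth): 384x512x3 uint8, blue, green, red; 384x512 float32, m along the optical axis (not along the pixel's ray), 0 where there is no reading.
- imaging.get_calibration(name): a dict with "camera_matrix" (3x3 intrinsics, pixels), "eye" and "rotation" of the camera in the world. Camera axes: x right, y down, z forward; pixel columns grow to the right and rows downward; lengths in m; the calibration is good to about 2 mm. A picture is of the moment at which its call begins. get_calibration takes no time and is no camera call.
- order.job_done(): hands the job in; it is judged then, once.
The state is a dict: "clock": time; "joint_pos": joint angles; "joint_vel": joint speeds; "tau": joint torques, N m; "eef_pos": TCP position; "tool_rot": TCP orientation; "ft_force": force on the tool from outside, world axes, zero at the start; "ft_torque": the same for the moment, N m; "grip_width": finger opening in m; "grasp_force": force on a finger pad.
Only numpy, scipy, OpenCV 4.12 (cv2) and the standard library are available. Lean on these libraries where they do the work, as an engineer would, in place of code of your own. Each camera call takes 0.05 s, during which the arm holds its last target. There are 200 camera calls.

## Working session

There is one attempt and no reset: what is moved stays moved. The work goes in short steps, Python scripts to look and compute and a tool call to move; the robot and the scene stay as the last step left them, time stands still between calls to the robot, and variables do not carry over. Pictures are saved under pics/ and viewed, at most 10 in all, crops included, and the job is handed in when it is done.

Besides the shell and the picture viewer there is one more tool, called after ">>>" by a JSON object that holds its "method" and its "body". apply_moves: Moves the arm, as the interface text tells. Its arguments: {"type":"object","properties":{"targets":{"type":"array","items":{"type":"array","items":{"type":"array","items":{"type":"number"}}}}},"required":["targets"]}

```bash
mkdir -p pics; cat > h.py <<'E'
import numpy as np, cv2
from workcell import get_obs, imaging, order
def snap(n):
    p,d=imaging.camera(n); np.save(f'pics/{n}_d.npy',d); cv2.imwrite(f'pics/{n}_raw.png',p); return p,d
def pt(n,u,v,d=None,z=None):
    c=imaging.get_calibration(n);K=np.array(c['camera_matrix']);R=np.array(c['rotation']);e=np.array(c['eye'])
    r=R@np.linalg.inv(K)@np.array([u,v,1.])
    if z is not None: return e+r*(z-e[2])/r[2]
    return e+r*(d if d is not None else np.load(f'pics/{n}_d.npy')[int(v),int(u)])
E
python3 - <<'E'
from h import *
o=get_obs();print(o)
for n in('top','side'):
    p,d=snap(n); cv2.imwrite(f'pics/{n}1.png',cv2.resize(p,(800,600)));print(imaging.get_calibration(n))
E
```

```text
{'clock': 0.0, 'joint_pos': array([1.23499623e+00, 2.41420804e-01, 3.71832396e-03, 1.33520709e+00,
       3.24488611e-05, 1.57076088e+00]), 'joint_vel': array([-0.00238792, -0.00029094,  0.00057644,  0.00061402, -0.00038098,
       -0.00031759]), 'tau': array([-1.68805159e-04, -3.72322154e+01,  2.52406776e+01,  1.68257835e-02,
        1.26065161e-04, -7.00336898e-06]), 'eef_pos': array([0.16455507, 0.47150783, 0.24740677]), 'tool_rot': array([ 1.67094750e-01,  9.85940276e-01, -1.03904845e-03, -1.92589136e-04]), 'ft_force': array([ 0.81673357,  0.32828816, -0.91723973]), 'ft_torque': array([0.00509988, 0.01579534, 0.01161285]), 'grasp_force': 0.0, 'grip_width': 0.08523952859176201}
{'camera_matrix': array([[432.5096077 ,   0.        , 251.95162157],
       [  0.        , 432.5096077 , 196.2098231 ],
       [  0.        ,   0.        ,   1.        ]]), 'eye': array([ 0.34705038, -0.10102039,  1.00663564]), 'rotation': array([-0.70018527,  0.70996395, -0.05939003,  0.04652521])}
{'camera_matrix': array([[376.10258413,   0.        , 255.29561125],
       [  0.        , 376.10258413, 190.0797797 ],
       [  0.        ,   0.        ,   1.        ]]), 'eye': array([0.48904463, 0.67806676, 0.69127907]), 'rotation': array([-1.91223401e-02,  9.00882541e-01, -4.33641537e-01, -3.68632308e-05])}
```

View pics/top1.png

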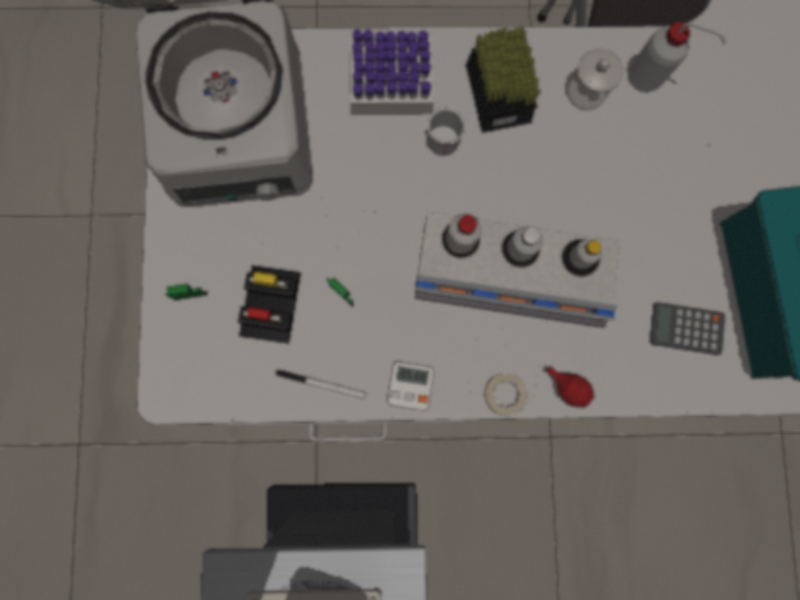

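View pics/side1.png

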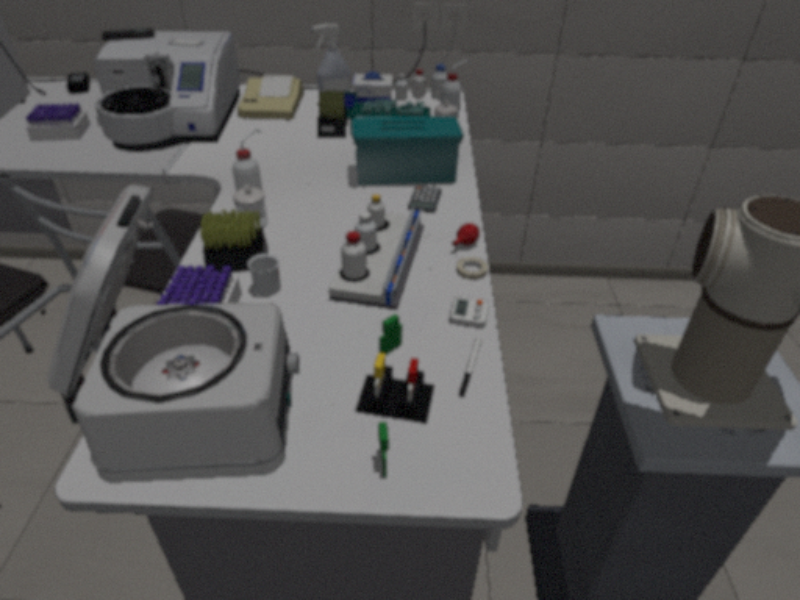

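The top view shows the yellow holder at (265,279) in the caddy's upper (far) slot, red at (258,314). The yellow-capped bottle is at (585,255), in the right-hand bay, and the rail runs from (418,287) to (612,314). I'll enlarge the caddy and the rail next.

```bash
sed -i "s/R=np.array(c\['rotation'\])/R=Rotation.from_quat(c['rotation']).as_matrix()/; 1a from scipy.spatial.transform import Rotation" h.py
python3 - <<'E'
from h import *
t=cv2.imread('pics/top_raw.png');s=cv2.imread('pics/side_raw.png')
a=cv2.resize(t[165:225,145:205],(400,400),interpolation=cv2.INTER_CUBIC)
b=cv2.resize(s[215:275,222:282],(400,400),interpolation=cv2.INTER_CUBIC)
c=cv2.resize(t[150:210,340:400],(400,400),interpolation=cv2.INTER_CUBIC)
cv2.imwrite('pics/crop1.png',np.hstack([a,b]))
cv2.imwrite('pics/crop2.png',cv2.resize(t[133:213,260:400],(800,457),interpolation=cv2.INTER_CUBIC))
for u,v in((169,178),(165,201),(374,163),(300,50)): print(pt('top',u,v))
print(pt('top',0,300,z=0),pt('top',511,100,z=0))
E
```

```text
[0.52893922 0.06047781 0.0814311 ]
[0.47853762 0.06825997 0.08210848]
[ 0.55698625 -0.38830174  0.08245855]
[ 0.85981355 -0.24410942  0.01023065]
[0.26998014 0.44994168 0.        ] [ 0.73057175 -0.76214977  0.        ]
```

View pics/crop1.png

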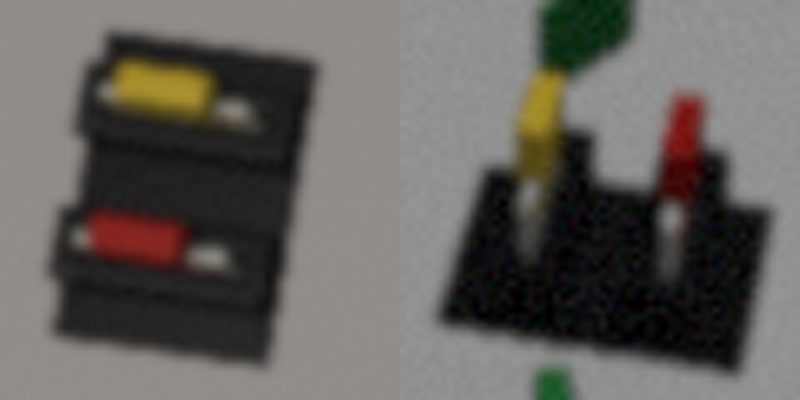

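View pics/crop2.png

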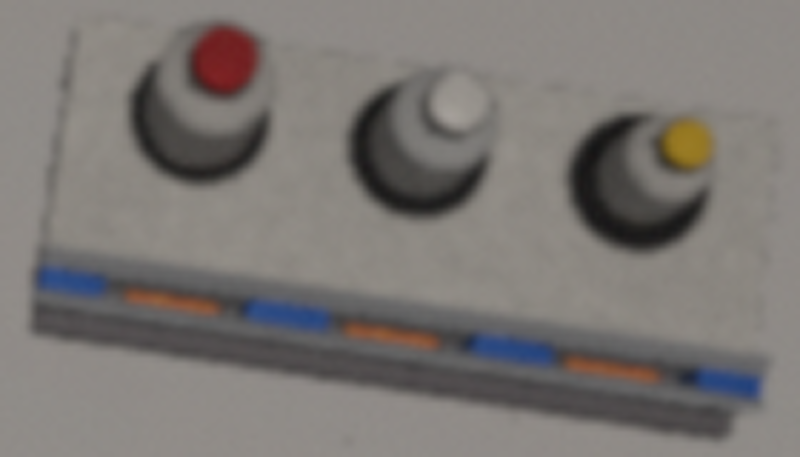

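The crops show the yellow block over crop (112–215, 62–115), with white plate ends and a tan tint on the near side. The three orange clips are in crop 2 at about (172,302), (392,336) and (612,370). I'll turn these into poses.

```bash
python3 - <<'E'
from h import *
t=cv2.imread('pics/top_raw.png');d=np.load('pics/top_d.npy');h=cv2.cvtColor(t,cv2.COLOR_BGR2HSV)
c=imaging.get_calibration('top');K=np.array(c['camera_matrix']);R=Rotation.from_quat(c['rotation']).as_matrix()
v,u=np.mgrid[:384,:512];P=np.array(c['eye'])+np.stack([(u-K[0,2])/K[0,0]*d,(v-K[1,2])/K[1,1]*d,d],-1)@R.T
H,S,V=cv2.split(h)
print('red/yel/blk')
def rep(n,m,z=None):
    k=np.argwhere(m); q=P[m]; 
    if z: q=np.array([pt('top',b,a,z=z) for a,b in k])
    r=cv2.minAreaRect((q[:,:2]*1000).astype(np.float32)); print(n,len(k),k.mean(0),q.mean(0),r,np.median(P[m][:,2]))
w=(u>145)&(u<205)&(v>165)&(v<225)
rep('yel',w&(H>18)&(H<35)&(S>120),.082); rep('red',w&((H<10)|(H>170))&(S>120),.082)
rep('yeltop',w&(H>18)&(H<35)&(S>120)&(V>150),.082)
cad=w&(P[...,2]>.02)&(P[...,2]<.045)&(V<80); rep('caddy',cad)
o=[]
for a,b in((279,301),(318,340),(357,380)):
    m=(u>a)&(u<b)&(v>175)&(v<205)&(H>3)&(H<20)&(S>90);rep('orange',m,.024)
for a,b in((262,282),(298,322),(337,362),(378,398)):
    m=(u>a)&(u<b)&(v>175)&(v<205)&(H>100)&(H<130)&(S>90);rep('blue',m);
W=(u>255)&(u<400)&(v>130)&(v<215)
rep('standtop',W&(P[...,2]>.027)&(P[...,2]<.033))
rep('rail',W&(P[...,2]>.036)&(P[...,2]<.06)&(P[...,0]<.535))
print(np.round(P[170:204,368,:]*1000)[::2].tolist())
E
```

```text
red/yel/blk
yel 123 [178.03252033 169.51219512] [0.52874704 0.05927096 0.082     ] ((528.9804077148438, 60.135284423828125), (33.69596481323242, 18.423770904541016), 79.70890808105469) 0.07973836376999432
red 112 [200.33928571 165.34821429] [0.47998333 0.06755483 0.082     ] ((479.78680419921875, 68.0499038696289), (33.00527572631836, 16.70844841003418), 79.73241424560547) 0.08011780339103353
yeltop 40 [177.6  168.75] [0.52971797 0.06093098 0.082     ] ((529.9090576171875, 61.2669677734375), (24.29706382751465, 7.588090896606445), 79.70598602294922) 0.08222499235279923
caddy 510 [194.20588235 172.21764706] [0.50089969 0.06101689 0.03360361] ((504.8580322265625, 64.6858901977539), (71.82966613769531, 76.84498596191406), 80.72250366210938) 0.03435655048961028
orange 39 [185.33333333 289.8974359 ] [ 0.51968821 -0.20814205  0.024     ] ((519.802490234375, -207.28562927246094), (35.24995040893555, 5.650337219238281), 81.04681396484375) 0.02342470884226666
orange 41 [191.24390244 328.48780488] [ 0.50475325 -0.29700477  0.024     ] ((504.8259582519531, -295.9503479003906), (37.4820556640625
[... 1135 characters left out ...]
676757812, -303.4149169921875), (289.6165771484375, 121.94184875488281), 80.49311828613281) 0.030114533960262757
rail 1091 [190.27131072 330.1035747 ] [ 0.50336213 -0.29625712  0.04630372] ((502.7393493652344, -295.10107421875), (290.1092529296875, 23.632408142089844), 80.47301483154297) 0.04659904590610542
[[550.0, -386.0, 43.0], [548.0, -389.0, 31.0], [542.0, -388.0, 33.0], [538.0, -388.0, 32.0], [533.0, -388.0, 31.0], [529.0, -389.0, 29.0], [525.0, -389.0, 28.0], [519.0, -387.0, 32.0], [514.0, -387.0, 33.0], [510.0, -387.0, 30.0], [505.0, -387.0, 32.0], [498.0, -381.0, 50.0], [494.0, -383.0, 43.0], [492.0, -386.0, 30.0], [487.0, -387.0, 27.0], [480.0, -381.0, 47.0], [479.0, -389.0, 18.0]]
```

>>> {"method": "apply_moves", "body": {"targets": [[[0.57,-0.64,0,-5.0,-0.25],[0.57,-0.64,0,-5.0,-0.25],[0.57,-0.64,0,-5.0,-0.25],[0.57,-0.64,0,-5.0,-0.25],[0.57,-0.64,0,-5.0,-0.25],[0.57,-0.64,0,-5.0,-0.25],[0.57,-0.64,0,-5.0,-0.25],[0.57,-0.64,0,-5.0,-0.25]]]}}

```text
clock: 0.77
eef_pos: [0.3477, 0.2657, 0.248]
tool_rot: [0.496, 0.868, -0.0, -0.0]
ft_force: [1.4, 0.9, -0.5]
grip_width: 0.032
grasp_force: 0.0
```

>>> {"method": "apply_moves", "body": {"targets": [[[0.57,-0.64,0,-5.0,-0.25],[0.57,-0.64,0,-5.0,-0.25],[0.57,-0.64,0,-5.0,-0.25],[0.57,-0.64,0,-5.0,-0.25],[0.57,-0.64,0,-5.0,-0.25],[0.57,-0.64,0,-5.0,-0.25],[0.57,-0.64,0,-5.0,-0.25],[0,0,0,0,-0.25]]]}}

```text
clock: 1.43
eef_pos: [0.5099, 0.0838, 0.2474]
tool_rot: [0.736, 0.677, -0.0, 0.001]
ft_force: [-0.5, 0.6, 0.4]
grip_width: 0.0318
grasp_force: 0.0
```

>>> {"method": "apply_moves", "body": {"targets": [[[0.55,-0.54,0,-4.9,-0.25],[0,0,-0.8,0,-0.25],[0,0,-0.8,0,-0.25],[0,0,-0.8,0,-0.25],[0,0,-0.8,0,-0.25],[0,0,0,0,-0.25],[0,0,0,0,-0.25]]]}}

```text
clock: 2.02
eef_pos: [0.5267, 0.0665, 0.1187]
tool_rot: [0.761, 0.649, -0.002, -0.002]
ft_force: [0.2, 1.2, 1.0]
grip_width: 0.0317
grasp_force: 0.0
```

```bash
python3 - <<'E'
from h import *
s,_=snap('side')
cv2.imwrite('pics/c3.png',cv2.resize(s[190:280,205:295],(600,600),interpolation=cv2.INTER_CUBIC))
E
```

```text
(no output)
```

View pics/c3.png

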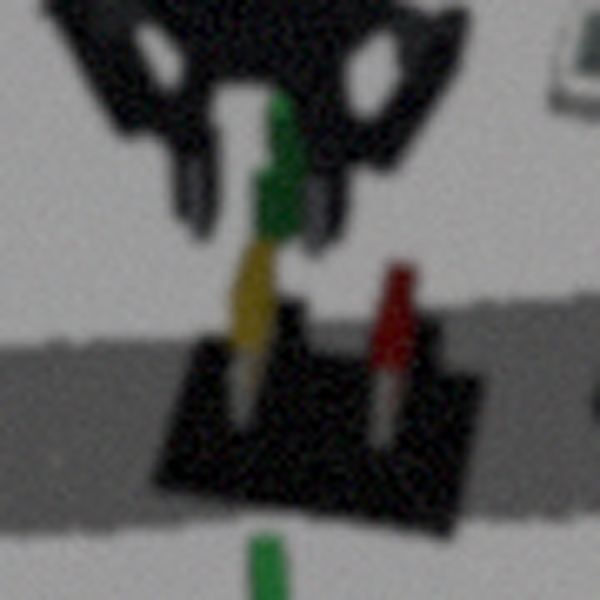

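The view shows the fingers at (200,200) and (322,210) straddling the yellow grip at (255,290), with the red grip clear at (395,320). I'm going down to grasp.

>>> {"method": "apply_moves", "body": {"targets": [[[0.1,-0.1,-0.4,-0.6,-0.25],[0,0,-0.4,0,-0.25],[0,0,-0.4,0,-0.25],[0,0,-0.1,0,-0.25],[0,0,0,0,-0.25],[0,0,0,0,-1],[0,0,0,0,-1],[0,0,0,0,-1]]]}}

```text
clock: 2.73
eef_pos: [0.5317, 0.0632, 0.0702]
tool_rot: [0.764, 0.645, -0.0, -0.001]
ft_force: [-6.2, 1.0, 8.1]
grip_width: 0.0113
grasp_force: 61.3
```

>>> {"method": "apply_moves", "body": {"targets": [[[0,0,0,0,-1],[0,0,0,0,-1],[0,0,0,0,-1]]]}}

```text
clock: 2.98
eef_pos: [0.5317, 0.0632, 0.0702]
tool_rot: [0.764, 0.645, 0.0, -0.001]
ft_force: [-6.0, 0.7, 6.9]
grip_width: 0.0111
grasp_force: 61.2
```

>>> {"method": "apply_moves", "body": {"targets": [[[0,0,0.3,0,-1],[0,0,0.4,0,-1],[0,0,0.5,0,-1],[0,0,0.6,0,-1],[0,0,0.7,0,-1],[0,0,0.5,0,-1],[0,0,0,0,-1],[0,0,0,0,-1]]]}}

```text
clock: 3.65
eef_pos: [0.5343, 0.0627, 0.191]
tool_rot: [0.765, 0.645, 0.002, 0.002]
ft_force: [-0.2, 0.1, -0.5]
grip_width: 0.0108
grasp_force: 60.1
```

```bash
python3 - <<'E'
from h import *
s,_=snap('side');t,_=snap('top')
a=cv2.resize(s[170:260,210:300],(400,400),interpolation=cv2.INTER_CUBIC)
b=cv2.resize(t[130:220,130:220],(400,400),interpolation=cv2.INTER_CUBIC)
cv2.imwrite('pics/c4.png',cv2.convertScaleAbs(np.hstack([a,b]),alpha=1.4))
E
```

```text
(no output)
```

View pics/c4.png

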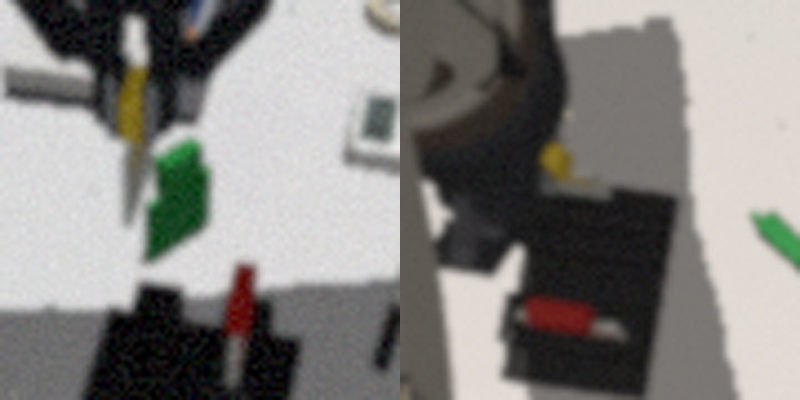

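The holder is lifted: grip at (130,110) in the left half, plate below it, and the red one still in the caddy. I'll turn it to show a face to the side camera.

>>> {"method": "apply_moves", "body": {"targets": [[[0,0,0,7,-1],[0,0,0,7,-1],[0,0,0,7,-1],[0,0,0,7,-1],[0,0,0,7,-1],[0,0,0,7,-1],[0,0,0,7,-1],[0,0,0,7,-1]]]}}

```text
clock: 4.42
eef_pos: [0.5317, 0.0623, 0.1865]
tool_rot: [0.37, 0.929, -0.001, -0.002]
ft_force: [-0.3, 0.5, -0.2]
grip_width: 0.011
grasp_force: 60.0
```

```bash
python3 - <<'E'
from h import *
s,_=snap('side')
b=cv2.resize(s[170:260,210:300],(600,600),interpolation=cv2.INTER_CUBIC)
cv2.imwrite('pics/c5.png',cv2.convertScaleAbs(b,alpha=1.4))
E
```

```text
(no output)
```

View pics/c5.png

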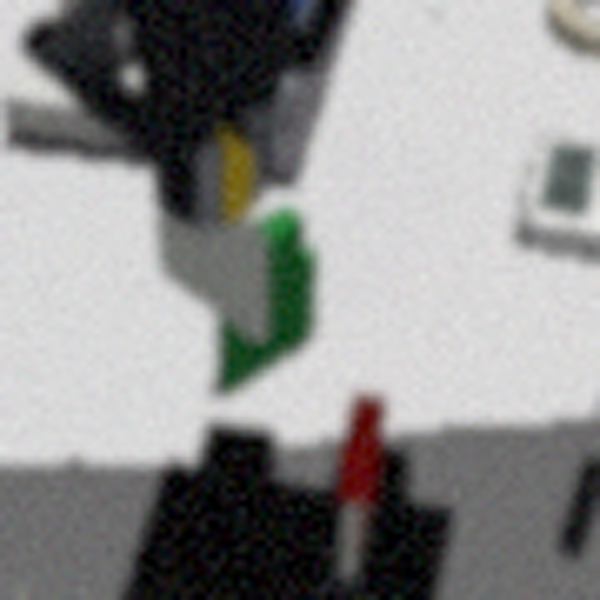

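The face now visible at (215,265), which faced away from the robot, is plain grey-white. I'll turn the other way to check the other face.

>>> {"method": "apply_moves", "body": {"targets": [[[0,0,0,-7,-1],[0,0,0,-7,-1],[0,0,0,-7,-1],[0,0,0,-7,-1],[0,0,0,-7,-1],[0,0,0,-7,-1],[0,0,0,-7,-1],[0,0,0,-7,-1]]]}}

```text
clock: 5.13
eef_pos: [0.5319, 0.0624, 0.1869]
tool_rot: [0.767, 0.641, -0.001, -0.001]
ft_force: [0.6, 0.2, -0.1]
grip_width: 0.0106
grasp_force: 60.1
```

>>> {"method": "apply_moves", "body": {"targets": [[[0,0,0,-7,-1],[0,0,0,-7,-1],[0,0,0,-7,-1],[0,0,0,-7,-1],[0,0,0,-7,-1],[0,0,0,-7,-1]]]}}

```text
clock: 5.63
eef_pos: [0.5319, 0.0624, 0.1869]
tool_rot: [0.946, 0.324, -0.001, -0.0]
ft_force: [0.7, -0.1, -0.0]
grip_width: 0.0108
grasp_force: 60.1
```

```bash
python3 - <<'E'
from h import *
s,_=snap('side')
b=cv2.resize(s[170:260,210:300],(600,600),interpolation=cv2.INTER_CUBIC)
cv2.imwrite('pics/c6.png',cv2.convertScaleAbs(b,alpha=1.4))
E
```

```text
(no output)
```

View pics/c6.png

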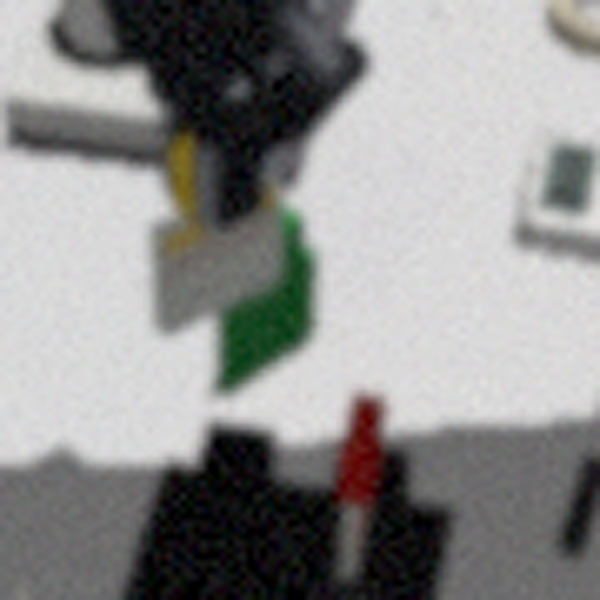

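This face, which originally faced the robot, carries a yellow print stripe at (165,245)–(270,200), so it's the paper side. No flip is needed: I'll carry the holder over with its original orientation.

>>> {"method": "apply_moves", "body": {"targets": [[[0,-0.9,0,7.1,-1],[0,-0.93,0,7.1,-1],[0,-0.93,0,7.1,-1],[0,-0.93,0,7.1,-1],[-0.13,-0.93,0,7.1,-1],[-0.13,-0.93,0,7.1,-1],[-0.13,-0.93,0,0,-1],[-0.13,-0.93,0,0,-1]]]}}

```text
clock: 6.35
eef_pos: [0.5118, -0.2242, 0.1872]
tool_rot: [0.773, 0.635, -0.0, -0.001]
ft_force: [0.2, -0.1, -0.8]
grip_width: 0.011
grasp_force: 60.0
```

>>> {"method": "apply_moves", "body": {"targets": [[[-0.13,-0.93,0,0,-1],[-0.13,-0.93,0,0,-1],[-0.13,-0.93,0,0,-1],[-0.13,-0.93,0,0,-1],[0,0,0,0,-1],[0,0,0,0,-1]]]}}

```text
clock: 6.85
eef_pos: [0.4907, -0.3734, 0.1866]
tool_rot: [0.774, 0.633, -0.0, -0.001]
ft_force: [-1.1, 0.6, -0.6]
grip_width: 0.0113
grasp_force: 60.0
```

>>> {"method": "apply_moves", "body": {"targets": [[[-0.05,-0.28,-0.3,1.8,-1],[0,0,-0.4,0,-1],[0,0,-0.4,0,-1],[0,0,-0.4,0,-1],[0,0,0,0,-1],[0,0,0,0,-1]]]}}

```text
clock: 7.35
eef_pos: [0.4895, -0.3809, 0.127]
tool_rot: [0.762, 0.647, -0.0, -0.002]
ft_force: [0.5, 0.4, -0.7]
grip_width: 0.0111
grasp_force: 60.0
```

```bash
python3 - <<'E'
from h import *
s,_=snap('side');t,_=snap('top')
a=cv2.resize(s[115:175,210:285],(400,320),interpolation=cv2.INTER_CUBIC)
b=cv2.resize(t[150:230,320:420],(400,320),interpolation=cv2.INTER_CUBIC)
cv2.imwrite('pics/c7.png',cv2.convertScaleAbs(np.hstack([a,b]),alpha=1.4))
print(get_obs()['eef_pos'])
E
```

```text
[ 0.49073471 -0.38229758  0.1291642 ]
```

View pics/c7.png

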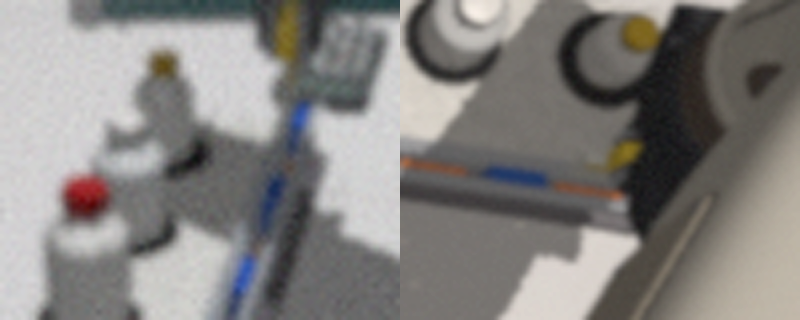

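The side half shows the gripper at (290,40) above the rail's far end. The top half shows the yellow block at (625,155) with a plate corner in front of it at (605,210), so I'll check where the plate stands against the slot.

```bash
python3 - <<'E'
from h import *
for v in range(184,210,2): print(v,[tuple(np.round(pt('top',u,v)*1000).astype(int).tolist()) for u in (366,369,372,375)])
b=cv2.imread('pics/top_raw.png')[180:212,355:385]
cv2.imwrite('pics/c8.png',cv2.convertScaleAbs(cv2.resize(b,(600,640)[:1]+(600,),interpolation=cv2.INTER_CUBIC),alpha=1.5))
E
```

```text
184 [(520, -383, 30), (519, -389, 33), (519, -397, 31), (501, -372, 134)]
186 [(515, -383, 30), (515, -390, 28), (515, -398, 27), (496, -370, 138)]
188 [(510, -383, 30), (510, -390, 29), (494, -367, 126), (492, -370, 138)]
190 [(492, -359, 111), (491, -364, 117), (491, -369, 122), (487, -369, 142)]
192 [(490, -363, 97), (490, -368, 102), (486, -368, 123), (483, -369, 139)]
194 [(489, -369, 76), (488, -374, 81), (483, -369, 117), (480, -370, 135)]
196 [(492, -383, 25), (491, -388, 31), (490, -393, 39), (477, -372, 128)]
198 [(488, -383, 24), (488, -391, 21), (488, -398, 20), (473, -372, 129)]
200 [(480, -376, 49), (480, -383, 49), (480, -390, 45), (480, -398, 42)]
202 [(347, -101, 1007), (479, -391, 20), (475, -389, 49), (475, -396, 48)]
204 [(475, -385, 13), (475, -393, 12), (475, -399, 14), (475, -406, 13)]
206 [(471, -386, 10), (471, -393, 12), (471, -400, 11), (471, -407, 11)]
208 [(468, -389, -1), (468, -396, -2), (468, -404, -2), (466, -408, 7)]
```

View pics/c8.png

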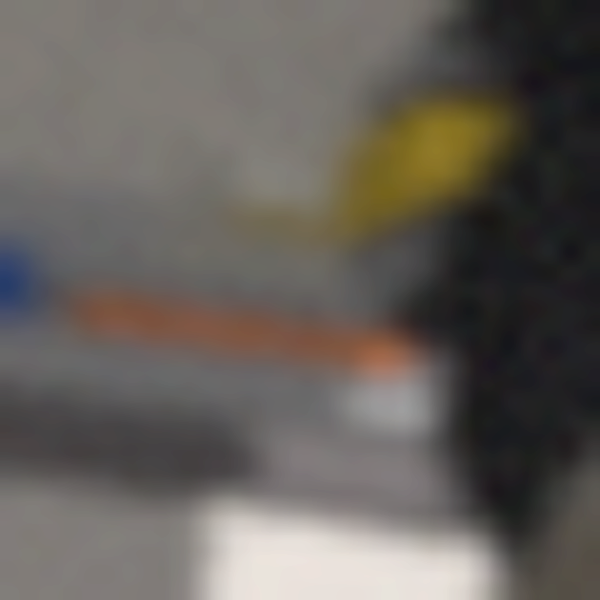

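The crop shows the plate's left edge at (235,215) with its face over the orange clip at (240,330). The depth puts the plate's centre line at x≈0.491, on the slot line, and about 2 mm to the left of centre in y. I'll lower it into the slot.

>>> {"method": "apply_moves", "body": {"targets": [[[0,-0.05,-0.2,0,-1],[0,0,-0.2,0,-1],[0,0,-0.2,0,-1],[0,0,-0.2,0,-1],[0,0,0,0,-1],[0,0,0,0,-1]]]}}

```text
clock: 7.95
eef_pos: [0.4894, -0.3844, 0.0951]
tool_rot: [0.763, 0.646, -0.0, -0.001]
ft_force: [-0.1, 0.4, 0.0]
grip_width: 0.011
grasp_force: 60.0
```

Bottom edge is at about z=0.033, inside the slot with no force. Now I'll feel for the clip.

>>> {"method": "apply_moves", "body": {"targets": [[[0,0,-0.1,0,-1],[0,0,-0.1,0,-1],[0,0,-0.05,0,-1],[0,0,0,0,-1],[0,0,0,0,-1]]]}}

```text
clock: 8.37
eef_pos: [0.4902, -0.3849, 0.0865]
tool_rot: [0.763, 0.646, 0.0, 0.0]
ft_force: [-0.1, 0.1, -0.4]
grip_width: 0.0107
grasp_force: 60.2
```

>>> {"method": "apply_moves", "body": {"targets": [[[0,0,-0.05,0,-1],[0,0,-0.05,0,-1],[0,0,0,0,-1],[0,0,0,0,-1]]]}}

```text
clock: 8.7
eef_pos: [0.4903, -0.385, 0.0829]
tool_rot: [0.763, 0.646, 0.0, 0.0]
ft_force: [-1.3, 1.3, 4.9]
grip_width: 0.0108
grasp_force: 60.7
```

>>> {"method": "apply_moves", "body": {"targets": [[[0,0,-0.05,0,-1],[0,0,-0.05,0,-1],[0,0,0,0,-1],[0,0,0,0,-1]]]}}

```text
clock: 9.03
eef_pos: [0.4903, -0.385, 0.0793]
tool_rot: [0.763, 0.646, 0.0, 0.001]
ft_force: [-1.4, 1.1, 6.9]
grip_width: 0.0113
grasp_force: 61.1
```

Clip found: the force is 4.9 N, then 6.9 N, matching about 3 and 6 mm of travel. I'm pressing on to the stops.

>>> {"method": "apply_moves", "body": {"targets": [[[0,0,-0.04,0,-1],[0,0,-0.03,0,-1],[0,0,0,0,-1],[0,0,0,0,-1]]]}}

```text
clock: 9.37
eef_pos: [0.4904, -0.3851, 0.0775]
tool_rot: [0.763, 0.646, 0.0, 0.001]
ft_force: [-2.5, 2.4, 11.5]
grip_width: 0.0113
grasp_force: 62.1
```

>>> {"method": "apply_moves", "body": {"targets": [[[0,0,-0.02,0,-1],[0,0,0,0,-1],[0,0,0,0,-1],[0,0,0,0,-1]]]}}

```text
clock: 9.7
eef_pos: [0.4904, -0.385, 0.0772]
tool_rot: [0.763, 0.646, 0.0, 0.001]
ft_force: [-3.3, 2.2, 13.6]
grip_width: 0.0116
grasp_force: 62.4
```

The force rises steeply with almost no travel (13.6 N), so the holder is on the stops. I'll check that it holds, then hand in.

>>> {"method": "apply_moves", "body": {"targets": [[[0,0,0,0,-1],[0,0,0,0,-1],[0,0,0,0,-1],[0,0,0,0,-1],[0,0,0,0,-1],[0,0,0,0,-1]]]}}

```text
clock: 10.2
eef_pos: [0.4904, -0.3851, 0.0772]
tool_rot: [0.763, 0.646, 0.0, 0.001]
ft_force: [-4.3, 2.2, 14.1]
grip_width: 0.0114
grasp_force: 62.4
```

```bash
python3 -c "
from h import *
print(order.job_done())"
```

```text
the job is handed in; nothing more can be done
None
```

The yellow label holder is in the right-hand bay in front of the yellow-capped bottle, paper side to the front, pressed onto the stops with about 14 N and still held by the fingers; the job is handed in, but no verdict was returned.

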